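Find the preserve jar with the loose lid by feel and set it aside

TASK

One of the three square preserve jars in the wooden crate was not closed tight. Find it by trying the lids with a light anticlockwise twist, without breaking the seal of a tight lid or unscrewing the loose one, then lift that jar out and set it down gently, upright, in the middle of the round wooden trivet in front of the sink, to be used up first. Leave the other two jars closed in the crate and the things around undisturbed.

Things in the scene. Friction and masses are not known exactly. Their poses are not given: they have to be found in the camera images.
- crate: Wooden crate, 238 x 82 mm, that stays put, with three pockets in a row along its x axis, centred at x = -76, 0 and +76 mm, y = 0. Pockets are 66 mm square, floor 8 mm above the underside, long sides 51 mm high, end boards 66 mm high. Origin: centre of its underside, on the worktop.
- pocket_near (a point): Middle of the floor of the crate's near pocket, 8 mm above the worktop, axes as the crate's. In each pocket stands one of three like jars: amber glass, body 62 mm square, 74 mm tall, round neck, ridged aluminium lid 54 mm across, its side 85 to 105 mm above the pocket floor. A jar has 2 mm play each way and turns up to 0.08 rad with its lid before its corners bear.
- pocket_middle (a point): Middle of the floor of the crate's middle pocket, 8 mm above the worktop, axes as the crate's. In each pocket stands one of three like jars: amber glass, body 62 mm square, 74 mm tall, round neck, ridged aluminium lid 54 mm across, its side 85 to 105 mm above the pocket floor. A jar has 2 mm play each way and turns up to 0.08 rad with its lid before its corners bear.
- pocket_far (a point): Middle of the floor of the crate's far pocket, 8 mm above the worktop, axes as the crate's. In each pocket stands one of three like jars: amber glass, body 62 mm square, 74 mm tall, round neck, ridged aluminium lid 54 mm across, its side 85 to 105 mm above the pocket floor. A jar has 2 mm play each way and turns up to 0.08 rad with its lid before its corners bear.
- lid_1 (a joint): Screw lid 1: its turn on its own jar (about the jar's upright axis), rad: 0 at the start, growing anticlockwise from above (opening). Which pocket its jar stands in is not told. A tight lid stays still until its seal breaks at 0.8 Nm or more; a loose one turns steadily at about 0.1 Nm; trying with 0.3 to 0.5 Nm tells them apart.
- lid_2 (a joint): Screw lid 2: its turn on its own jar (about the jar's upright axis), rad: 0 at the start, growing anticlockwise from above (opening). Which pocket its jar stands in is not told. A tight lid stays still until its seal breaks at 0.8 Nm or more; a loose one turns steadily at about 0.1 Nm; trying with 0.3 to 0.5 Nm tells them apart.
- lid_3 (a joint): Screw lid 3: its turn on its own jar (about the jar's upright axis), rad: 0 at the start, growing anticlockwise from above (opening). Which pocket its jar stands in is not told. A tight lid stays still until its seal breaks at 0.8 Nm or more; a loose one turns steadily at about 0.1 Nm; trying with 0.3 to 0.5 Nm tells them apart.
- trivet: Round dark wooden trivet, 91 mm across, 12 mm thick, flat, that stays put on the worktop in front of the sink. Origin: centre of its underside; its top is 12 mm higher.
- timer: Bystander: round kitchen timer, 65 mm across, 37 mm high, standing left of the crate. Origin: centre of its underside.
- mug: Bystander: stoneware mug, 82 x 115 x 92 mm with its handle, standing left of the crate's near end. Origin: centre of its underside.
- cup: Bystander: brass measuring cup with a long handle, 78 x 172 x 52 mm, lying in front of the sink left of the trivet. Origin: under its middle.
Not all that is in view belongs to the job. What is shaped like the part that bears lid_1 but blue is not meant.

How it is judged:
On the way, in this order (a step that is already met when the one before it is completed fails the run):
1. the loose lid is felt to give (turned 0.05 rad or more on its jar) while its jar still stands in the crate (value of joint lid_2 above 0.05 rad and z of lid_2 in the frame of crate between 0.085 and 0.105 m and y of lid_2 in the frame of crate between -0.02 and 0.02 m), for 0.1 s.
2. that jar is lifted clear of the crate (z of lid_2 in the frame of crate above 0.15 m), for 0.1 s.
At the end, for the whole second after the job is handed in: The jar with the loose lid stands upright (within 0.06 rad) and still on the trivet, its middle within 20 mm of the trivet's middle; the two tight jars stand upright on the floor of their pockets with lids turned less than 0.12 rad (horizontal distance between lid_2 and trivet below 0.02 m and z of lid_2 in the frame of trivet between 0.093 and 0.101 m and angle between each of lid_2, lid_1, lid_3's own z axis and vertical below 0.06 rad and linear speed of lid_2 below 0.02 m/s and z of lid_1 in the frame of crate between 0.089 and 0.098 m and y of lid_1 in the frame of crate between -0.012 and 0.012 m and x of lid_1 in the frame of crate between -0.09 and 0.09 m and value of joint each of lid_1, lid_3 below 0.12 rad and z of lid_3 in the frame of crate between 0.089 and 0.098 m and y of lid_3 in the frame of crate between -0.012 and 0.012 m and x of lid_3 in the frame of crate between -0.09 and 0.09 m); the robot touches nothing.
It fails at once if a tight lid is turned 0.12 rad or more: its seal is broken (value of joint any of lid_1, lid_3 above 0.12 rad).
It fails at once if the loose lid is unscrewed more than 1.2 rad (value of joint lid_2 above 1.2 rad).
It fails at once if a jar with a tight lid is taken out of the crate (z of any of lid_1, lid_3 in the frame of crate above 0.13 m).
It fails at once if the glass jar is dropped or pressed on the trivet with over 40 N (contact force between trivet and anything else above 40 N).
It fails at once if a bystander is moved by more than 30 mm (distance of any of timer, mug, cup from where it was at the start of the episode above 0.03 m).
It also fails if it takes over 64 s, if anything falls off the work surface, if the arm or the gripper's body presses on something with over 40 N, if the wrist force passes 120 N, or if a joint passes its speed limit or range.

ROBOT

A 6-joint arm with a two-finger parallel gripper is mounted at the origin on a cart in front of the work surface, level with it; the furniture and walls round the work are solid. World frame = base frame: x ahead of the robot, y to its left, z up, the work surface at z = 0. Lengths are in m, angles in rad, forces in N, time in s.
With the tool pointing down it reaches from about 0.3 to 0.875 m from the base axis. Payload 6.4 kg.
Tool frame: the origin (TCP) lies between the finger pads; the fingertips stand 19 mm ahead of it and the grasp point (between the pads) is the TCP (ctrl.tips_ahead is the z of the fingertips in the tool frame, in m); z points along the fingers, y is the line along which they close (so a half turn about z gives the same grasp; the last joint's range is limited). The gripper opens to 85 mm and grips with 20 to 120 N. Pads are 22 mm wide; open, the fingers measure 114 mm over their backs; the gripper's body (76 mm by 85 mm) begins 54 mm behind the grasp point. The pads swing forward as they close: fully open they stand 13 mm farther back than shut.
Start: joints at [0.931, 0.181, 1.607, -0, 1.354, -0.206], TCP at [0.242, 0.522, 0.25] pointing down, gripper open.
Joint ranges: [-2.99, 2.99], [-0.89, 2.07], [0.3, 2.58], [-1.14, 4.28], [0, 2.63], [-3.12, 3.12]. Speed limits (rad/s): [2.57, 2.57, 3.01, 3.14, 3.14, 3.14].

INTERFACE

Orientations are given as a unit quaternion [w, x, y, z].
In Python, from bench import readout, vision, ctrl gives the robot as it stands.
- The arm moves only by the tool play_rows, never from a script. Its arguments are lists of equal length, an entry for each row: "xyz": the shift along the tool's x, y, z in mm, a list of three; "rot": the turn, a rotation vector about the tool's x, y, z in rad, a list of three; "grip": the opening, from 0 (shut) to 1 (fully open). In form: {"xyz": [[x, y, z], ...], "rot": [[rx, ry, rz], ...], "grip": [grip, ...]}. A call has exactly 10 rows; each row is the pose to reach, as a shift and turn from the pose commanded when the call began, along the tool's axes at that moment; what a row does not reach only later rows make up. A row lasts 1/8 s, in which the tool goes at most 62.5 mm and 10.7 degrees, less where a joint would pass 70% of its speed; a pose out of reach is approached as far as the arm can. A call with a gripper value outside its range is refused whole. The fingers move at their own pace and stop on an object; the grip force is fixed at half the most. Time passes only in rows, so rows that repeat a pose let the fingers close, or fill a call up. It gives the time, the measured TCP pose, the force, the opening and the grip force at its end, in the units of the state.
- readout.get_obs(): the state, without advancing time (a new reading comes with each control period).
- vision.camera(name): name is "scene" or "top" or "wrist"; returns a dict with "color" (384x512x3 uint8, red, green, blue), "depth" (384x512 float32, m along the optical axis (not along the pixel's ray), 0 where there is no reading), "camera_matrix" (3x3 intrinsics, pixels), "extrinsics" (4x4, takes a point from camera to world coordinates); the wrist camera has in their place "hand_eye" (4x4, takes a point from camera to tool coordinates, whose origin is the TCP and whose axes are the flange's). Camera axes: x right, y down, z forward; pixel columns grow to the right and rows downward; lengths in m; the calibration is good to about 2 mm. The wrist camera is an equidistant fisheye: a pixel r from the principal point sees the ray r / f radians off the axis. A picture is of the moment at which its call begins: read the wrist's pose just before it.
- ctrl.hand_in(): hands the job in; it is judged then, once.
The state is a dict: "time_s": time; "q": joint angles; "dq": joint speeds; "joint_efforts": joint torques, N m; "eef_pos": TCP position; "eef_rot": TCP orientation; "wrist_force": force on the tool from outside, world axes, zero at the start; "torque": the same for the moment, N m; "opening": opening from 0.0 (shut) to 1.0 (fully open); "grasp_force": force on a finger pad.
Only numpy, scipy, OpenCV 4.12 (cv2) and the standard library are available. Lean on these libraries where they do the work, as an engineer would, in place of code of your own. Each camera call takes 0.05 s, during which the arm holds its last target. There are 200 camera calls.

## Working session

There is one attempt and no reset: what is moved stays moved. The work goes in short steps, Python scripts to look and compute and a tool call to move; the robot and the scene stay as the last step left them, time stands still between calls to the robot, and variables do not carry over. Pictures are saved under pics/ and viewed, at most 10 in all, crops included, and the job is handed in when it is done.

Besides the shell and the picture viewer there is one more tool, called after ">>>" as name(argument=value, ...) on one line, values as JSON. play_rows: Moves the arm, as the interface text tells. Its arguments: {"type":"object","properties":{"xyz":{"type":"array","items":{"type":"array","items":{"type":"number"}}},"rot":{"type":"array","items":{"type":"array","items":{"type":"number"}}},"grip":{"type":"array","items":{"type":"number"}}},"required":["xyz","rot","grip"]}

```bash
mkdir -p pics; ls; python3 - <<'E'
from bench import readout, vision, ctrl
import cv2, numpy as np
o=readout.get_obs()
for k,v in o.items(): print(k,np.round(v,3))
for n in ("scene","top"):
    c=vision.camera(n); cv2.imwrite(f"pics/{n}0.png",c["color"][:,:,::-1]); np.savez(f"{n}0.npz",**c)
    print(n,c["camera_matrix"].tolist(),np.round(c["extrinsics"],3).tolist())
E
```

```text
pics
time_s 0.0
q [ 0.931  0.182  1.608  0.     1.354 -0.206]
dq [-0.002  0.    -0.001  0.001 -0.     0.   ]
joint_efforts [ 1.0000e-03 -4.4487e+01 -3.5135e+01 -0.0000e+00  9.0000e-03  0.0000e+00]
eef_pos [0.241 0.521 0.249]
eef_rot [-0.     0.215  0.977 -0.001]
wrist_force [ 0.976 -0.049 -0.091]
torque [ 0.044  0.003 -0.01 ]
grasp_force 0.0
opening 1.001
scene [[433.0054795573719, 0.0, 257.6592023515417], [0.0, 433.0054795573719, 193.1961167251958], [0.0, 0.0, 1.0]] [[0.613, -0.461, 0.642, -0.549], [-0.79, -0.35, 0.503, -0.676], [-0.007, -0.816, -0.578, 0.99], [0.0, 0.0, 0.0, 1.0]]
top [[438.3068492572599, 0.0, 265.1887995573759], [0.0, 438.3068492572599, 197.53396586149415], [0.0, 0.0, 1.0]] [[0.004, -0.994, 0.112, 0.258], [-1.0, -0.004, -0.003, 0.089], [0.004, -0.111, -0.994, 1.499], [0.0, 0.0, 0.0, 1.0]]
```

View pics/top0.png

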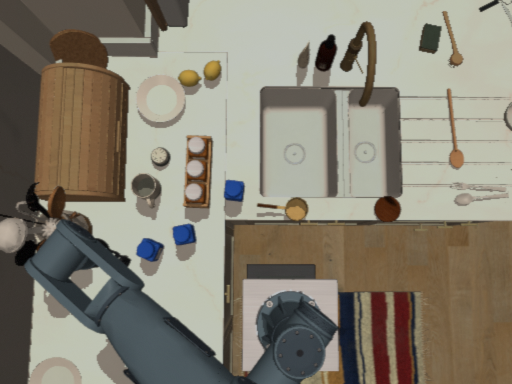

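View pics/scene0.png

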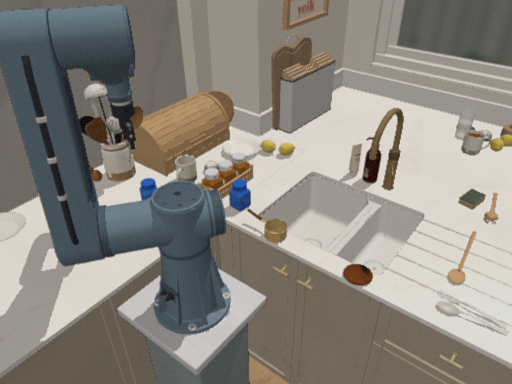

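The top view shows the crate at about (198,172) with aluminium lids at (196,145), (197,168) and (193,191). The trivet is at (387,209), with the timer (160,156), mug (146,187) and cup (297,209). The blue jars at (234,190), (184,235) and (150,249) are decoys, so I leave them alone.

```bash
cat > h.py <<'E'
import numpy as np, cv2
def cloud(c):
    d=c["depth"];K=c["camera_matrix"];v,u=np.indices(d.shape)
    p=np.stack([(u-K[0,2])/K[0,0]*d,(v-K[1,2])/K[1,1]*d,d],-1)
    E=c["extrinsics"];w=p@E[:3,:3].T+E[:3,3];w[d==0]=np.nan;return w
def ray(c,u,v,z):
    K=c["camera_matrix"];E=c["extrinsics"];r=E[:3,:3]@np.array([(u-K[0,2])/K[0,0],(v-K[1,2])/K[1,1],1]);o=E[:3,3]
    return o+r*(z-o[2])/r[2]
E
python3 - <<'E'
import numpy as np,cv2
from h import *
t=dict(np.load("top0.npz"));s=dict(np.load("scene0.npz"))
w=cloud(t)
def blobs(m,w,lo,name):
    n,l,st,ce=cv2.connectedComponentsWithStats(m.astype(np.uint8))
    for i in range(1,n):
        if st[i,4]>lo:
            p=w[l==i]; print(name,st[i].tolist(),ce[i].round(1),np.nanmedian(p,0).round(3),(np.nanmin(p,0)).round(3),np.nanmax(p,0).round(3))
roi=np.zeros(w.shape[:2],bool);roi[128:215,180:216]=1
blobs(roi&(w[...,2]>0.098)&(w[...,2]<.13),w,30,"lid")
blobs(roi&(w[...,2]>0.04)&(w[...,2]<.075),w,10,"crate")
roi2=np.zeros_like(roi);roi2[190:228,365:410]=1
hsv=cv2.cvtColor(t["color"],cv2.COLOR_RGB2HSV)
blobs(roi2&((hsv[...,0]<14)&(hsv[...,1]>120)&(w[...,2]>-.01)),w,50,"trivet")
ws=cloud(s); 
R=np.zeros(ws.shape[:2],bool);R[130:200,195:260]=1
blobs(R&(ws[...,2]>0.105)&(ws[...,2]<.125),ws,15,"lidS")
hs=cv2.cvtColor(s["color"],cv2.COLOR_RGB2HSV)
R2=np.zeros_like(R);R2[255:295,335:380]=1
blobs(R2&(hs[...,0]<14)&(hs[...,1]>120)&(ws[...,2]>-.01),ws,50,"trivS")
# crate wood mask min-area rect, ray on z=.051
m=(np.zeros_like(roi));m[125:215,178:220]=1
m&=(w[...,2]>0.03)&(w[...,2]<.15)
c,_=cv2.findContours(m.astype(np.uint8),0,2);c=max(c,key=cv2.contourArea)
b=cv2.boxPoints(cv2.minAreaRect(c));print("crate box px",b.round(1).tolist())
P=np.array([ray(t,u,v,.055) for u,v in b]);print(P.round(3),P.mean(0))
E
```

```text
lid [188, 137, 18, 17, 232] [196.3 144.9] [0.583 0.308 0.113] [0.558 0.281 0.099] [0.61  0.335 0.121]
lid [187, 160, 17, 17, 230] [194.8 168.1] [0.508 0.31  0.113] [0.482 0.284 0.099] [0.534 0.337 0.122]
lid [185, 183, 18, 17, 230] [193.4 191.5] [0.433 0.314 0.113] [0.407 0.288 0.099] [0.459 0.341 0.121]
crate [183, 135, 29, 72, 694] [199.4 172.1] [0.503 0.293 0.053] [0.389 0.267 0.04 ] [0.629 0.355 0.075]
trivet [375, 197, 25, 25, 500] [387.  208.9] [ 0.387 -0.33   0.012] [ 0.346 -0.372  0.005] [ 0.429 -0.29   0.024]
lidS [195, 130, 13, 6, 39] [199.2 131.8] [0.633 0.577 0.112] [0.609 0.568 0.105] [0.68  0.586 0.123]
lidS [232, 153, 13, 8, 85] [238.  156.3] [0.58  0.309 0.111] [0.556 0.281 0.106] [0.609 0.335 0.117]
lidS [218, 160, 14, 9, 91] [224.9 164.2] [0.501 0.31  0.111] [0.48  0.281 0.105] [0.534 0.342 0.116]
lidS [204, 168, 15, 10, 104] [211.  172.3] [0.428 0.312 0.111] [0.4   0.286 0.105] [0.455 0.34  0.117]
trivS [344, 265, 28, 20, 399] [357.4 274.4] [ 0.381 -0.335  0.011] [ 0.343 -0.375  0.005] [ 0.424 -0.292  0.019]
crate box px [[182.8000030517578, 206.0], [187.0, 134.5], [212.89999389648438, 136.10000610351562], [208.6999969482422, 207.60000610351562]]
[[0.39  0.357 0.055]
 [0.632 0.348 0.055]
 [0.627 0.261 0.055]
 [0.386 0.271 0.055]] [0.50884996 0.30939395 0.055     ]
```

```bash
cat >> h.py <<'E'
from scipy.spatial.transform import Rotation as Ro
def to(target, yang):
    """world target, world angle of tool y axis (deg), tool down -> tool shift mm, rotvec"""
    from bench import readout
    o=readout.get_obs();R=Ro.from_quat(o["eef_rot"],scalar_first=True);a=np.deg2rad(yang)
    y=np.array([np.cos(a),np.sin(a),0]);z=np.array([0,0,-1.]);T=Ro.from_matrix(np.stack([np.cross(y,z),y,z],1))
    print("t",round(o["time_s"],2),"shift",(R.inv().apply(np.array(target)-o["eef_pos"])*1000).round(1).tolist(),"rot",(R.inv()*T).as_rotvec().round(3).tolist(),"q",np.round(o["q"],2))
E
python3 -c "
from h import *
to((.432,.314,.19),87.7)"
```

```text
t 0.1 shift [-260.1, -107.9, 59.5] rot [-0.001, -0.001, -0.394] q [ 0.93  0.18  1.61  0.    1.35 -0.21]
```

>>> play_rows(xyz=[[-20, -8, 4], [-60, -25, 14], [-112, -46, 26], [-164, -68, 38], [-210, -87, 48], [-244, -101, 56], [-260, -108, 59], [-260, -108, 59], [-260, -108, 59], [-260, -108, 59]], rot=[[0, 0, -0.05], [0, 0, -0.12], [0, 0, -0.2], [0, 0, -0.27], [0, 0, -0.34], [0, 0, -0.38], [0, 0, -0.394], [0, 0, -0.394], [0, 0, -0.394], [0, 0, -0.394]], grip=[1, 1, 1, 1, 1, 1, 1, 1, 1, 1])

```text
time_s: 1.35
eef_pos: [0.4316, 0.3153, 0.1914]
eef_rot: [0.0, 0.019, 1.0, 0.0]
wrist_force: [-0.1, -0.5, 0.2]
opening: 1.003
grasp_force: 0.0
```

```bash
python3 - <<'E'
from bench import readout, vision, ctrl
import cv2,numpy as np
from h import *
o=readout.get_obs();print(np.round(o["eef_pos"],4),o["eef_rot"],o["wrist_force"],o["torque"],ctrl.tips_ahead)
to((.432,.314,.105),87.7)
c=vision.camera("wrist");np.savez("w1.npz",**c);cv2.imwrite("pics/w1.png",c["color"][:,:,::-1])
print(c["camera_matrix"],c["hand_eye"].round(3))
E
```

```text
[0.4316 0.3153 0.1914] [1.25961912e-05 1.93155986e-02 9.99813430e-01 1.09944255e-04] [-0.13822229 -0.51715754  0.20908705] [ 0.01376142  0.02278515 -0.00483001] 0.019
t 1.35 shift [-0.5, -1.3, 86.4] rot [0.0, 0.0, 0.002] q [ 0.41  0.15  1.77  0.    1.22 -1.12]
[[297.31863964   0.         252.7080552 ]
 [  0.         297.31863964 200.35717397]
 [  0.           0.           1.        ]] [[-0.    -0.959 -0.284  0.071]
 [ 1.    -0.     0.001 -0.001]
 [-0.001 -0.284  0.959 -0.123]
 [ 0.     0.     0.     1.   ]]
```

View pics/w1.png

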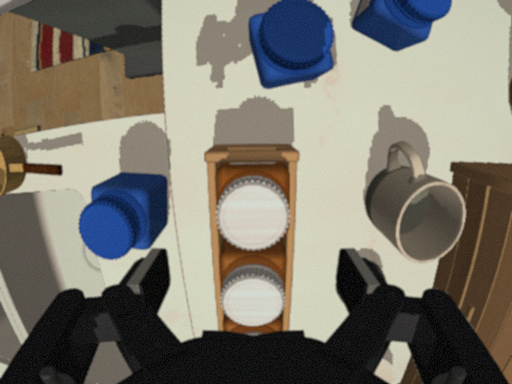

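The wrist view shows the near lid at (253,213) and the middle lid at (253,298), with the fingers at left and right. I cast the near lid's ray onto its top plane.

```bash
cat >> h.py <<'E'
def wray(c,u,v,pos,quat,z):
    K=c["camera_matrix"];d=np.array([u-K[0,2],v-K[1,2]]);r=np.hypot(*d);th=r/K[0,0]
    k=np.array([*(d/max(r,1e-9)*np.sin(th)),np.cos(th)]);H=c["hand_eye"];R=Ro.from_quat(quat,scalar_first=True)
    k=R.apply(H[:3,:3]@k);o=R.apply(H[:3,3])+pos;return o+k*(z-o[2])/k[2]
def lid_in(c,pos,quat,z,box):
    a=c["color"].astype(int);m=((a.min(2)>130)&(a.max(2)-a.min(2)<14)).astype(np.uint8);x0,y0,x1,y1=box
    s=np.zeros_like(m);s[y0:y1,x0:x1]=m[y0:y1,x0:x1];s=cv2.morphologyEx(s,cv2.MORPH_OPEN,np.ones((5,5)))
    q=max(cv2.findContours(s,0,2)[0],key=cv2.contourArea);P=np.array([wray(c,*p,pos,quat,z) for p in q[:,0].astype(float)])
    (x,y),r=cv2.minEnclosingCircle(P[:,:2].astype(np.float32));print("lid",round(x,4),round(y,4),"r",round(r,4),cv2.boundingRect(q))
E
python3 - <<'E'
from h import *
c=dict(np.load("w1.npz"));o=((.4316,.3153,.1914),(0,.0193,.9998,0))
lid_in(c,*o,.113,(214,172,294,254))
lid_in(c,*o,.113,(218,262,290,329))
E
```

```text
lid 0.4229 0.3152 r 0.0121 (236, 200, 34, 9)
lid 0.5021 0.3132 r 0.0187 (232, 284, 44, 20)
```

```bash
python3 - <<'E'
from h import *
c=dict(np.load("w1.npz"));o=((.4316,.3153,.1914),(0,.0193,.9998,0))
g=cv2.cvtColor(c["color"],cv2.COLOR_RGB2HSV)[...,1]
for b in((208,166,298,256),(214,256,294,334)):
    m=np.zeros_like(g);x0,y0,x1,y1=b;m[y0:y1,x0:x1]=(g[y0:y1,x0:x1]<60)*255
    m[:, :214]=0; m[:,292:]=0
    m=cv2.morphologyEx(m,cv2.MORPH_OPEN,np.ones((7,7)))
    q=max(cv2.findContours(m,0,2)[0],key=cv2.contourArea);P=np.array([wray(c,*p,*o,.113) for p in q[:,0].astype(float)])
    print(cv2.boundingRect(q),cv2.minEnclosingCircle(P[:,:2].astype(np.float32)))
E
```

```text
(217, 176, 72, 74) ((0.4302078187465668, 0.314843088388443), 0.028530802577733994)
(221, 265, 64, 61) ((0.5019744634628296, 0.3116849660873413), 0.031138326972723007)
```

>>> play_rows(xyz=[[0, -1, 15], [0, -1, 40], [0, -1, 65], [0, -1, 82], [0, -1, 89], [0, -1, 89], [0, -1, 89], [0, -1, 89], [0, -1, 89], [0, -1, 89]], rot=[[0, 0, 0], [0, 0, 0], [0, 0, 0], [0, 0, 0], [0, 0, 0], [0, 0, 0], [0, 0, 0], [0, 0, 0], [0, 0, 0], [0, 0, 0]], grip=[1, 1, 1, 1, 1, 0.8, 0.7, 0.6, 0.5, 0.4])

```text
time_s: 2.65
eef_pos: [0.433, 0.3143, 0.1036]
eef_rot: [0.001, 0.02, 1.0, 0.001]
wrist_force: [-0.7, 2.4, 5.8]
opening: 0.613
grasp_force: 62.3
```

```bash
cat > st.py <<'E'
from bench import readout,ctrl
import numpy as np
o=readout.get_obs();q=o["eef_rot"]
print(round(o["time_s"],2),np.round(o["eef_pos"],4),"tool-y deg",round(np.degrees(2*np.arctan2(q[2],q[1]))-90,2),"F",np.round(o["wrist_force"],1),"T",np.round(o["torque"],3),"open",round(o["opening"],3),"g",round(o["grasp_force"],1),"tips",ctrl.tips_ahead)
E
python3 st.py
```

```text
2.65 [0.433  0.3143 0.1036] tool-y deg 87.72 F [-0.7  2.4  5.8] T [ 0.364  0.215 -0.014] open 0.613 g 62.3 tips 0.019
```

>>> play_rows(xyz=[[0, 0, 0], [0, 0, 0], [0, 0, 0], [0, 0, 0], [0, 0, 0], [0, 0, 0], [0, 0, 0], [0, 0, 0], [0, 0, 0], [0, 0, 0]], rot=[[0, 0, -0.01], [0, 0, -0.02], [0, 0, -0.03], [0, 0, -0.04], [0, 0, -0.05], [0, 0, -0.06], [0, 0, -0.07], [0, 0, -0.08], [0, 0, -0.08], [0, 0, -0.08]], grip=[0.4, 0.4, 0.4, 0.4, 0.4, 0.4, 0.4, 0.4, 0.4, 0.4])

```text
time_s: 3.9
eef_pos: [0.4333, 0.3141, 0.1035]
eef_rot: [0.001, -0.019, 1.0, 0.001]
wrist_force: [0.1, 2.3, 6.1]
opening: 0.614
grasp_force: 62.3
```

```bash
python3 st.py
```

```text
3.9 [0.4333 0.3141 0.1035] tool-y deg 92.21 F [0.1 2.3 6.1] T [ 0.109 -0.006 -0.773] open 0.614 g 62.3 tips 0.019
```

Torque reached 0.77 Nm without the lid giving, so the near jar is tight. I'll turn back, release and rise.

>>> play_rows(xyz=[[0, 0, 0], [0, 0, 0], [0, 0, 0], [0, 0, 0], [0, 0, 0], [0, 0, 0], [0, 0, 0], [0, 0, -10], [0, 0, -30], [0, 0, -45]], rot=[[0, 0, 0.03], [0, 0, 0.06], [0, 0, 0.08], [0, 0, 0.08], [0, 0, 0.08], [0, 0, 0.08], [0, 0, 0.08], [0, 0, 0.08], [0, 0, 0.08], [0, 0, 0.08]], grip=[0.4, 0.4, 0.4, 0.7, 1, 1, 1, 1, 1, 1])

```text
time_s: 5.15
eef_pos: [0.4326, 0.3137, 0.1488]
eef_rot: [0.001, 0.02, 1.0, 0.0]
wrist_force: [0.8, 0.1, 1.2]
opening: 1.004
grasp_force: 0.0
```

```bash
python3 st.py; python3 - <<'E'
from h import *
to((.507,.3108,.150),87.7);to((.583,.308,.150),87.7)
E
```

```text
5.15 [0.4326 0.3137 0.1488] tool-y deg 87.72 F [0.8 0.1 1.2] T [ 0.007 -0.008 -0.009] open 1.004 g 0.0 tips 0.019
t 5.15 shift [-74.5, 0.1, -1.1] rot [0.001, 0.001, 0.0] q [ 0.41  0.21  1.8  -0.    1.14 -1.13]
t 5.15 shift [-150.5, 0.3, -1.1] rot [0.001, 0.001, 0.0] q [ 0.41  0.21  1.8  -0.    1.14 -1.13]
```

>>> play_rows(xyz=[[-20, 0, 0], [-55, 0, 0], [-74, 0, 0], [-74, 0, 15], [-74, 0, 35], [-74, 0, 46], [-74, 0, 46], [-74, 0, 46], [-74, 0, 46], [-74, 0, 46]], rot=[[0, 0, 0], [0, 0, 0], [0, 0, 0], [0, 0, 0], [0, 0, 0], [0, 0, 0], [0, 0, 0], [0, 0, 0], [0, 0, 0], [0, 0, 0]], grip=[1, 1, 1, 1, 1, 1, 0.8, 0.6, 0.4, 0.4])

```text
time_s: 6.4
eef_pos: [0.5065, 0.3109, 0.1019]
eef_rot: [0.001, 0.02, 1.0, 0.0]
wrist_force: [0.2, 2.3, 0.5]
opening: 0.621
grasp_force: 63.5
```

```bash
python3 st.py
```

```text
6.4 [0.5065 0.3109 0.1019] tool-y deg 87.73 F [0.2 2.3 0.5] T [0.361 0.005 0.048] open 0.621 g 63.5 tips 0.019
```

>>> play_rows(xyz=[[0, 0, 0], [0, 0, 0], [0, 0, 0], [0, 0, 0], [0, 0, 0], [0, 0, 0], [0, 0, 0], [0, 0, 0], [0, 0, 0], [0, 0, 0]], rot=[[0, 0, -0.01], [0, 0, -0.02], [0, 0, -0.03], [0, 0, -0.04], [0, 0, -0.045], [0, 0, -0.05], [0, 0, -0.055], [0, 0, -0.06], [0, 0, -0.06], [0, 0, -0.06]], grip=[0.4, 0.4, 0.4, 0.4, 0.4, 0.4, 0.4, 0.4, 0.4, 0.4])

```text
time_s: 7.65
eef_pos: [0.5062, 0.3106, 0.1018]
eef_rot: [0.0, -0.01, 1.0, 0.0]
wrist_force: [-2.8, 1.4, 4.9]
opening: 0.616
grasp_force: 64.1
```

```bash
python3 st.py
```

```text
7.65 [0.5062 0.3106 0.1018] tool-y deg 91.18 F [-2.8  1.4  4.9] T [ 0.131  0.427 -0.068] open 0.616 g 64.1 tips 0.019
```

>>> play_rows(xyz=[[0, 0, 0], [0, 0, 0], [0, 0, 0], [0, 0, 0], [0, 0, 0], [0, 0, 0], [0, 0, 0], [0, 0, 0], [0, 0, 0], [0, 0, 0]], rot=[[0, 0, -0.005], [0, 0, -0.01], [0, 0, -0.015], [0, 0, -0.02], [0, 0, -0.02], [0, 0, -0.02], [0, 0, -0.02], [0, 0, -0.02], [0, 0, -0.02], [0, 0, -0.02]], grip=[0.4, 0.4, 0.4, 0.4, 0.4, 0.4, 0.4, 0.4, 0.4, 0.4])

```text
time_s: 8.9
eef_pos: [0.5061, 0.3106, 0.1017]
eef_rot: [0.0, -0.02, 1.0, -0.0]
wrist_force: [-3.3, 0.6, 5.9]
opening: 0.612
grasp_force: 64.1
```

```bash
python3 st.py
```

```text
8.9 [0.5061 0.3106 0.1017] tool-y deg 92.32 F [-3.3  0.6  5.9] T [ 0.085  0.413 -0.108] open 0.612 g 64.1 tips 0.019
```

>>> play_rows(xyz=[[0, 0, 0], [0, 0, 0], [0, 0, 0], [0, 0, 0], [0, 0, 0], [0, 0, 0], [0, 0, 0], [0, 0, 0], [0, 0, 0], [0, 0, 0]], rot=[[0, 0, -0.005], [0, 0, -0.01], [0, 0, -0.015], [0, 0, -0.02], [0, 0, -0.02], [0, 0, -0.02], [0, 0, -0.02], [0, 0, -0.02], [0, 0, -0.02], [0, 0, -0.02]], grip=[0.4, 0.4, 0.4, 0.4, 0.4, 0.4, 0.4, 0.4, 0.4, 0.4])

```text
time_s: 10.15
eef_pos: [0.5061, 0.3106, 0.1017]
eef_rot: [0.0, -0.03, 1.0, -0.0]
wrist_force: [-2.5, 1.7, 5.6]
opening: 0.613
grasp_force: 64.1
```

```bash
python3 st.py
```

```text
10.15 [0.5061 0.3106 0.1017] tool-y deg 93.47 F [-2.5  1.7  5.6] T [ 0.139  0.367 -0.143] open 0.613 g 64.1 tips 0.019
```

>>> play_rows(xyz=[[0, 0, 0], [0, 0, 0], [0, 0, 0], [0, 0, 0], [0, 0, 0], [0, 0, 0], [0, 0, 0], [0, 0, 0], [0, 0, 0], [0, 0, 0]], rot=[[0, 0, -0.005], [0, 0, -0.01], [0, 0, -0.015], [0, 0, -0.02], [0, 0, -0.025], [0, 0, -0.03], [0, 0, -0.03], [0, 0, -0.03], [0, 0, -0.03], [0, 0, -0.03]], grip=[0.4, 0.4, 0.4, 0.4, 0.4, 0.4, 0.4, 0.4, 0.4, 0.4])

```text
time_s: 11.4
eef_pos: [0.5061, 0.3105, 0.1017]
eef_rot: [0.0, -0.045, 0.999, -0.0]
wrist_force: [-2.5, 2.2, 5.1]
opening: 0.615
grasp_force: 64.0
```

```bash
python3 st.py
```

```text
11.4 [0.5061 0.3105 0.1017] tool-y deg 95.19 F [-2.5  2.2  5.1] T [ 0.032  0.369 -0.069] open 0.615 g 64.0 tips 0.019
```

>>> play_rows(xyz=[[0, 0, 0], [0, 0, 0], [0, 0, 0], [0, 0, 0], [0, 0, 0], [0, 0, 0], [0, 0, 0], [0, 0, 0], [0, 0, 0], [0, 0, 0]], rot=[[0, 0, -0.005], [0, 0, -0.01], [0, 0, -0.015], [0, 0, -0.02], [0, 0, -0.025], [0, 0, -0.03], [0, 0, -0.035], [0, 0, -0.04], [0, 0, -0.04], [0, 0, -0.04]], grip=[0.4, 0.4, 0.4, 0.4, 0.4, 0.4, 0.4, 0.4, 0.4, 0.4])

```text
time_s: 12.65
eef_pos: [0.5062, 0.3104, 0.1017]
eef_rot: [0.0, -0.065, 0.998, -0.0]
wrist_force: [-3.2, 0.7, 5.0]
opening: 0.609
grasp_force: 63.9
```

```bash
python3 st.py
```

```text
12.65 [0.5062 0.3104 0.1017] tool-y deg 97.48 F [-3.2  0.7  5. ] T [-0.013  0.364 -0.056] open 0.609 g 63.9 tips 0.019
```

>>> play_rows(xyz=[[0, 0, 0], [0, 0, 0], [0, 0, 0], [0, 0, 0], [0, 0, 0], [0, 0, 0], [0, 0, 0], [0, 0, 0], [0, 0, 0], [0, 0, 0]], rot=[[0, 0, -0.01], [0, 0, -0.03], [0, 0, -0.045], [0, 0, -0.06], [0, 0, -0.075], [0, 0, -0.09], [0, 0, -0.105], [0, 0, -0.12], [0, 0, -0.12], [0, 0, -0.12]], grip=[0.4, 0.4, 0.4, 0.4, 0.4, 0.4, 0.4, 0.4, 0.4, 0.4])

```text
time_s: 13.9
eef_pos: [0.5062, 0.3103, 0.1017]
eef_rot: [0.0, -0.125, 0.992, -0.0]
wrist_force: [-2.7, -0.4, 4.9]
opening: 0.616
grasp_force: 64.0
```

```bash
python3 st.py
```

```text
13.9 [0.5062 0.3103 0.1017] tool-y deg 104.37 F [-2.7 -0.4  4.9] T [-0.119  0.379  0.03 ] open 0.616 g 64.0 tips 0.019
```

The middle lid turned steadily through 0.29 rad at about 0.1 Nm or less, so it is the loose one. I'll ease back slightly to free the corners and lift.

>>> play_rows(xyz=[[0, 0, 0], [0, 0, 0], [0, 0, -2], [0, 0, -10], [0, 0, -22], [0, 0, -40], [0, 0, -65], [0, 0, -95], [0, 0, -125], [0, 0, -145]], rot=[[0, 0, 0.03], [0, 0, 0.06], [0, 0, 0.07], [0, 0, 0.07], [0, 0, 0.07], [0, 0, 0.07], [0, 0, 0.07], [0, 0, 0.07], [0, 0, 0.07], [0, 0, 0.07]], grip=[0.4, 0.4, 0.4, 0.4, 0.4, 0.4, 0.4, 0.4, 0.4, 0.4])

```text
time_s: 15.15
eef_pos: [0.5064, 0.3106, 0.2495]
eef_rot: [0.001, -0.09, 0.996, 0.0]
wrist_force: [-0.3, 1.6, -5.3]
opening: 0.614
grasp_force: 64.4
```

```bash
python3 st.py; python3 - <<'E'
from bench import vision
import cv2,numpy as np
from h import *
c=vision.camera("scene");a=c["color"][100:300,150:400,::-1];cv2.imwrite("pics/s2.png",cv2.resize(a,None,fx=3,fy=3))
to((.385,-.331,.22),20); to((.385,-.331,.22),100)
E
```

```text
15.15 [0.5064 0.3106 0.2495] tool-y deg 100.33 F [-0.3  1.6 -5.3] T [-0.036  0.023  0.023] open 0.614 g 64.4 tips 0.019
t 15.2 shift [235.9, -609.7, 30.2] rot [0.005, 0.005, 1.402] q [ 0.35  0.22  1.56 -0.    1.36 -1.4 ]
t 15.2 shift [235.9, -609.7, 30.2] rot [0.001, 0.006, 0.006] q [ 0.35  0.22  1.56 -0.    1.36 -1.4 ]
```

View pics/s2.png

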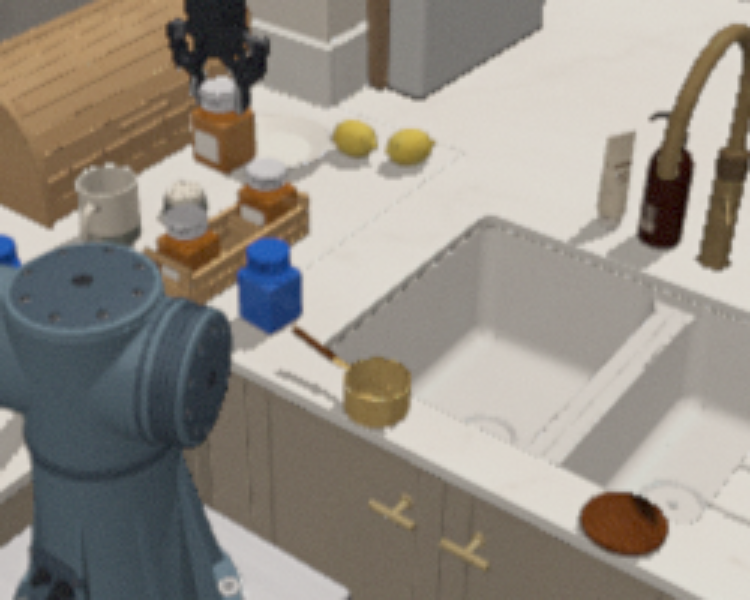

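The jar hangs upright from the gripper and the other two stay in the crate. Now I carry it to the trivet.

>>> play_rows(xyz=[[4, -10, 0], [14, -35, 0], [28, -72, 0], [43, -111, 0], [58, -150, 0], [73, -189, 0], [88, -228, 0], [103, -267, 0], [114, -295, 0], [120, -310, 0]], rot=[[0, 0, 0.02], [0, 0, 0.08], [0, 0, 0.15], [0, 0, 0.22], [0, 0, 0.3], [0, 0, 0.37], [0, 0, 0.44], [0, 0, 0.52], [0, 0, 0.57], [0, 0, 0.6]], grip=[0.4, 0.4, 0.4, 0.4, 0.4, 0.4, 0.4, 0.4, 0.4, 0.4])

```text
time_s: 16.45
eef_pos: [0.4422, -0.0173, 0.2453]
eef_rot: [-0.001, 0.21, 0.978, -0.0]
wrist_force: [-0.2, 0.3, -5.0]
opening: 0.611
grasp_force: 64.6
```

```bash
python3 st.py; python3 - <<'E'
from h import *
to((.386,-.332,.20),35)
E
```

```text
16.45 [ 0.4422 -0.0173  0.2453] tool-y deg 65.74 F [-0.2  0.3 -5. ] T [-0.012 -0.043 -0.013] open 0.611 g 64.6 tips 0.019
t 16.45 shift [-78.1, -310.0, 45.3] rot [-0.001, -0.002, 0.537] q [-0.31 -0.12  1.93 -0.    1.34 -1.46]
```

>>> play_rows(xyz=[[-2, -10, 0], [-9, -36, 1], [-18, -73, 3], [-28, -112, 6], [-38, -152, 10], [-48, -190, 16], [-58, -230, 24], [-68, -270, 34], [-75, -298, 42], [-78, -310, 45]], rot=[[0, 0, 0.02], [0, 0, 0.07], [0, 0, 0.13], [0, 0, 0.2], [0, 0, 0.27], [0, 0, 0.34], [0, 0, 0.4], [0, 0, 0.47], [0, 0, 0.52], [0, 0, 0.54]], grip=[0.4, 0.4, 0.4, 0.4, 0.4, 0.4, 0.4, 0.4, 0.4, 0.4])

```text
time_s: 17.7
eef_pos: [0.3882, -0.3313, 0.2004]
eef_rot: [-0.001, 0.462, 0.887, 0.0]
wrist_force: [0.0, 0.2, -4.6]
opening: 0.616
grasp_force: 64.9
```

```bash
python3 st.py; python3 - <<'E'
from bench import readout,vision
from h import *
o=readout.get_obs();to((.386,-.332,.107),35)
c=vision.camera("wrist");cv2.imwrite("pics/w3.png",c["color"][:,:,::-1]);np.savez("w3.npz",pos=o["eef_pos"],quat=o["eef_rot"],**c)
E
```

```text
17.7 [ 0.3882 -0.3313  0.2004] tool-y deg 34.92 F [ 0.   0.2 -4.6] T [ 0.033  0.075 -0.004] open 0.616 g 64.9 tips 0.019
t 17.7 shift [0.6, -2.2, 93.4] rot [0.0, -0.002, -0.001] q [-0.94  0.09  1.82  0.    1.24 -1.55]
```

View pics/w3.png

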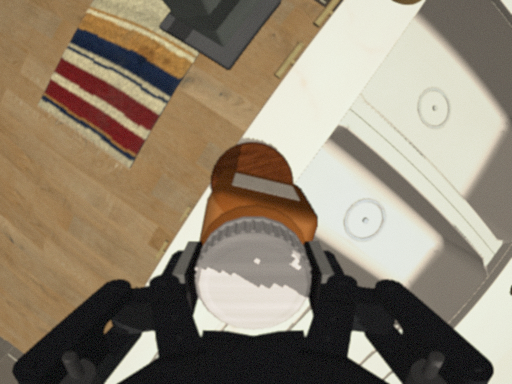

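The trivet (outer edge at (211,180), (250,142) and (293,180)) lies centred behind the jar. I check its centre, then lower.

```bash
python3 - <<'E'
from h import *
c=dict(np.load("w3.npz"));P=np.array([wray(c,u,v,c["pos"],c["quat"],.012)[:2] for u,v in((211,180),(224,152),(250,142),(278,153),(293,178))])
A=np.c_[2*P,np.ones(len(P))];s=np.linalg.lstsq(A,(P**2).sum(1),rcond=None)[0];print(s[:2],np.sqrt(s[2]+s[:2]@s[:2]))
E
```

```text
[ 0.38854105 -0.33280703] 0.044391509014687455
```

>>> play_rows(xyz=[[0, -1, 10], [0, -2, 28], [0, -2, 48], [0, -2, 66], [0, -2, 78], [0, -2, 84], [0, -2, 87], [0, -2, 89], [0, -2, 90], [0, -2, 90]], rot=[[0, 0, 0], [0, 0, 0], [0, 0, 0], [0, 0, 0], [0, 0, 0], [0, 0, 0], [0, 0, 0], [0, 0, 0], [0, 0, 0], [0, 0, 0]], grip=[0.4, 0.4, 0.4, 0.4, 0.4, 0.4, 0.4, 0.4, 0.4, 0.4])

```text
time_s: 19.0
eef_pos: [0.3869, -0.3321, 0.1115]
eef_rot: [0.0, 0.462, 0.887, -0.0]
wrist_force: [0.4, 0.2, -4.5]
opening: 0.616
grasp_force: 64.9
```

```bash
python3 st.py
```

```text
19.0 [ 0.3869 -0.3321  0.1115] tool-y deg 35.0 F [ 0.4  0.2 -4.5] T [-0.021 -0.014 -0.02 ] open 0.616 g 64.9 tips 0.019
```

>>> play_rows(xyz=[[0, 0, 1], [0, 0, 2], [0, 0, 3], [0, 0, 3.5], [0, 0, 4], [0, 0, 4.5], [0, 0, 5], [0, 0, 5], [0, 0, 5], [0, 0, 5]], rot=[[0, 0, 0], [0, 0, 0], [0, 0, 0], [0, 0, 0], [0, 0, 0], [0, 0, 0], [0, 0, 0], [0, 0, 0], [0, 0, 0], [0, 0, 0]], grip=[0.4, 0.4, 0.4, 0.4, 0.4, 0.4, 0.4, 0.4, 0.4, 0.4])

```text
time_s: 20.25
eef_pos: [0.3869, -0.332, 0.1063]
eef_rot: [0.0, 0.462, 0.887, -0.0]
wrist_force: [-0.5, -0.1, -5.5]
opening: 0.614
grasp_force: 64.9
```

```bash
python3 st.py
```

```text
20.25 [ 0.3869 -0.332   0.1063] tool-y deg 35.0 F [-0.5 -0.1 -5.5] T [ 0.021  0.048 -0.   ] open 0.614 g 64.9 tips 0.019
```

>>> play_rows(xyz=[[0, 0, 0.2], [0, 0, 0.4], [0, 0, 0.6], [0, 0, 0.8], [0, 0, 1], [0, 0, 1], [0, 0, 1], [0, 0, 1], [0, 0, 1], [0, 0, 1]], rot=[[0, 0, 0], [0, 0, 0], [0, 0, 0], [0, 0, 0], [0, 0, 0], [0, 0, 0], [0, 0, 0], [0, 0, 0], [0, 0, 0], [0, 0, 0]], grip=[0.4, 0.4, 0.4, 0.4, 0.4, 0.4, 0.4, 0.4, 0.4, 0.4])

```text
time_s: 21.5
eef_pos: [0.3873, -0.3324, 0.1061]
eef_rot: [0.001, 0.462, 0.887, -0.0]
wrist_force: [-0.7, 2.3, 6.6]
opening: 0.615
grasp_force: 65.7
```

```bash
python3 st.py
```

```text
21.5 [ 0.3873 -0.3324  0.1061] tool-y deg 35.01 F [-0.7  2.3  6.6] T [ 0.259  0.145 -0.043] open 0.615 g 65.7 tips 0.019
```

Contact is made, with about 11 N on the trivet. I release and rise.

>>> play_rows(xyz=[[0, 0, 0], [0, 0, 0], [0, 0, 0], [0, 0, 0], [0, 0, 0], [0, 0, -5], [0, 0, -20], [0, 0, -50], [0, 0, -90], [0, 0, -110]], rot=[[0, 0, 0], [0, 0, 0], [0, 0, 0], [0, 0, 0], [0, 0, 0], [0, 0, 0], [0, 0, 0], [0, 0, 0], [0, 0, 0], [0, 0, 0]], grip=[0.65, 0.7, 0.8, 0.9, 1, 1, 1, 1, 1, 1])

```text
time_s: 22.75
eef_pos: [0.3876, -0.333, 0.2191]
eef_rot: [0.002, 0.462, 0.887, -0.001]
wrist_force: [0.0, 0.3, -0.5]
opening: 0.999
grasp_force: 0.0
```

```bash
python3 st.py; python3 - <<'E'
from bench import vision
from h import *
c=vision.camera("scene");cv2.imwrite("pics/s4.png",cv2.resize(c["color"][120:320,150:400,::-1],None,fx=3,fy=3))
w=cloud(c);m=np.zeros(w.shape[:2],bool);m[220:300,330:390]=1;m&=(w[...,2]>.113)&(w[...,2]<.125)
p=w[m];print(len(p),np.nanmin(p,0),np.nanmax(p,0),(np.nanmin(p,0)+np.nanmax(p,0))/2)
E
```

```text
22.75 [ 0.3876 -0.333   0.2191] tool-y deg 35.01 F [ 0.   0.3 -0.5] T [-0.027  0.004  0.004] open 0.999 g 0.0 tips 0.019
174 [ 0.35816087 -0.35673455  0.11301813] [ 0.41362925 -0.30828742  0.12066179] [ 0.38589506 -0.33251099  0.11683996]
```

View pics/s4.png

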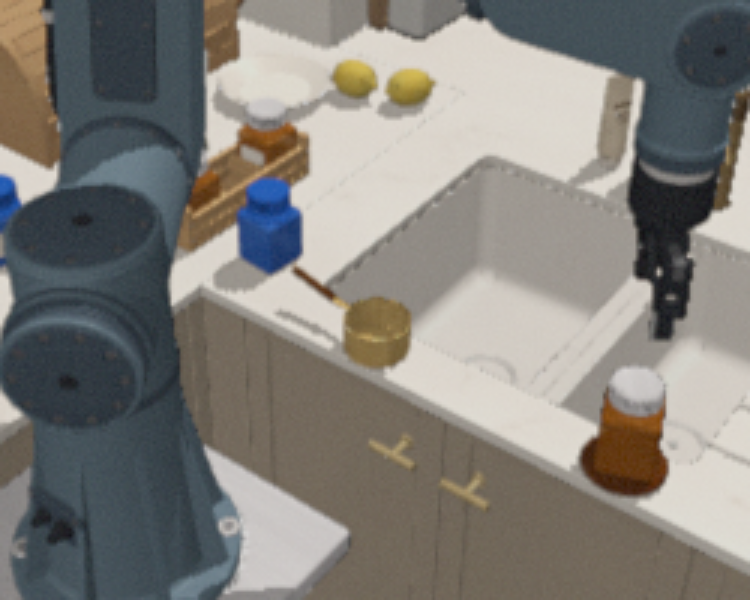

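The picture shows the jar upright on the trivet at (635,430), its lid centre about (0.386,-0.333), with the gripper well clear. The far jar and the bystanders in view are where they were.

```bash
python3 -c "
from bench import ctrl
print(ctrl.hand_in())"
```

```text
the job is handed in; nothing more can be done
None
```

The loose lid was on the middle jar; that jar now stands upright in the middle of the trivet and the job is handed in (no verdict was returned), though the near lid took about 0.77 Nm while I tried it, above the advised 0.3–0.5 Nm, without giving.

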